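# Balance a weighted tube on the fulcrum stand

### The job

Find the balance point of the closed aluminium tube: lift it from the bench and lay it lengthwise along the balance stand, flat side down across the stand's middle edge, so that it balances level on that edge alone, touching neither of the two lower rests, after you let go and any rocking has died away. The weight sealed inside sits at an unknown place along it, so feel or test for the balance point and shift the tube as needed. Leave the spool, the carton and the blue tray where they are.

Things in the scene. Friction and masses are not known exactly. Their poses are not given: they have to be found in the camera images.
- bar: closed aluminium tube, black end caps, 200 mm long (its x), 40 wide (y), 24 high (z); origin at the centre of its underside, z up. Lies loose and flat on the bench; grip it across its width. A slug is locked at an unknown place inside: total mass 0.5 to 0.7 kg, centre of mass on the long axis, up to 40 mm either side of the middle.
- stand: balance stand fixed to the bench; origin under the centre of its base plate, 180 (its x) x 90 (y) x 10 mm, z up. Three steel posts in a row along x: the fulcrum in the middle, a lower rest at each side. All are only 28 mm wide in y, so fingers pass beside them. The tube is to lie along the stand's x, either way round.
- edge (a point): centre of the top of the fulcrum edge, 75 mm above the bench, axes as the stand's. The flat-topped edge is 10 mm thick in x (the post below it 22 mm), 28 mm long in y. The tube balances if its centre of mass is above this 10 mm; else it tips about 9 degrees and stays lying on the edge and one rest.
- spool: bystander: white plastic spool, 72 mm diameter, 68 mm high, upright; origin at the centre of its underside
- carton: bystander: cardboard carton 130 x 90 x 70 mm; origin at the centre of its underside
- tray: bystander: blue open plastic tray 160 x 110 x 60 mm; origin at the centre of its underside
- rest_a (a point): centre of the rubber top of the rest at the stand's -x side, 50 mm from the edge, 67 mm above the bench; 10 mm thick in x, 28 mm in y
- rest_b (a point): the same rest at the stand's +x side
Mind the look-alikes: they are no part of the job. Several things look just like the bar: the one meant starts farthest to the robot's right.

How it is judged:
On the way:
1. the tube is lifted clear of the bench (height (world z) of bar above 0.06 m and contact force between bar and the fingers above 0.5 N), for 0.2 s.
At the end, for the whole second after the job is handed in: the tube, let go and at rest, lies flat side down on the fulcrum edge alone: level within 3 degrees, along the stand's length within 14 degrees, its middle line within 20 mm of the edge's middle, its underside at the edge's height (-4 to +6 mm) (angle between bar's own z axis and vertical below 0.05 rad and angle between the x axis of bar and the x axis of stand, either way round below 0.25 rad and z of bar in the frame of edge between -0.004 and 0.006 m and x of bar in the frame of edge between -0.06 and 0.06 m and y of bar in the frame of edge between -0.02 and 0.02 m and contact force between bar and stand above 2 N and contact force between bar and the fingers below 0.1 N and linear speed of bar below 0.01 m/s and angular speed of bar below 0.05 rad/s); the robot touches nothing.
It fails at once if the spool is disturbed (distance of spool from where it was at the start of the episode above 0.02 m).
It fails at once if the carton is disturbed (distance of carton from where it was at the start of the episode above 0.02 m).
It fails at once if the tray is disturbed (distance of tray from where it was at the start of the episode above 0.02 m).
It also fails if it takes over 64 s, if anything falls off the work surface, if the arm or the gripper's body presses on something with over 40 N, if the wrist force passes 120 N, or if a joint passes its speed limit or range.

### The arm

A 7-joint arm with a two-finger parallel gripper is mounted at the origin on the work surface. World frame = base frame: x ahead of the robot, y to its left, z up, the work surface at z = 0. Lengths are in m, angles in rad, forces in N, time in s.
With the tool pointing down it reaches from about 0.4 to 0.85 m from the base axis. Payload 10.4 kg.
Tool frame: the origin (TCP) lies at the very end of the fingers, on their centre line; the grasp point (between the pads) lies 19 mm behind it (manip.grip_point_offset is the z of the grasp point in the tool frame, in m); z points along the fingers, y is the direction in which the jaws open and shut (so a half turn about z gives the same grasp; the last joint's range is limited). The gripper opens to 85 mm and grips with 20 to 120 N. Pads are 22 mm wide; open, the fingers measure 114 mm over their backs; the gripper's body (76 mm by 85 mm) begins 54 mm behind the grasp point. The pads swing forward as they close: fully open they stand 13 mm farther back than shut.
Start: joints at [-1.152, 0.332, -0.065, 1.46, 0.022, 1.35, -0.088], TCP at [0.267, 0.565, 0.231] pointing down, gripper open.
Joint ranges: [-2.6, 2.6], [-0.5, 2.12], [-1.47, 1.34], [0.16, 2.42], [-1.27, 4.41], [0.06, 2.06], [-2.6, 2.6]. Speed limits (rad/s): [2.22, 2.22, 2.79, 2.79, 3.14, 3.14, 3.14].

### API

Orientations are given as a unit quaternion [x, y, z, w].
In Python, from workcell import manip, camera, get_calibration, hand_in gives the robot as it stands.
- The arm moves only by the shell command python3 -m pendant 'ROWS' [FORCE]. ROWS is JSON, a list of rows, each a list of 5 numbers: the shift along the tool's x, y, z in units of 40 mm (1.0 is 40 mm), then the turn about the tool's z in units of 6 degrees (1.0 is 6 degrees), then the closure, from 0 (fully open) to 1 (shut). A call has 1 to 5 rows; each row is the pose to reach, as a shift and turn from the pose commanded when the call began, along the tool's axes at that moment; what a row does not reach only later rows make up. A row lasts 1/8 s, in which the tool goes at most 62.5 mm and 10.7 degrees, less where a joint would pass 70% of its speed; a pose out of reach is approached as far as the arm can. A call with a gripper value outside its range is refused whole. The fingers move at their own pace and stop on an object; FORCE is the grip in N (left out, the last holds). Time passes only in rows, so rows that repeat a pose let the fingers close. It gives the time, the measured TCP pose, the force and the opening at its end, in the units of the state.
- manip.get_obs(): the state, without advancing time (a new reading comes with each control period).
- camera(name): name is "side" or "top"; returns (picture, depth): 480x640x3 uint8, red, green, blue; 480x640 float32, m along the optical axis (not along the pixel's ray), 0 where there is no reading.
- get_calibration(name): a dict with "vfov" (degrees; the focal length in pixels is half the picture's height over the tangent of half this angle, whatever the lens; pixels are square), "cx", "cy" (the principal point, pixels), "distortion" ([k1, k2, p1, p2, k3] as OpenCV has them; the pictures are not rectified), "position" and "rotation" of the camera in the world. Camera axes: x right, y down, z forward; pixel columns grow to the right and rows downward; lengths in m; the calibration is good to about 2 mm. A picture is of the moment at which its call begins. get_calibration takes no time and is no camera call.
- hand_in(): hands the job in, once; it reports no verdict.
The state is a dict: "clock": time; "joint_pos": joint angles; "joint_velocities": joint speeds; "tau": joint torques, N m; "position": TCP position; "ee_rot": TCP orientation; "ft_force": force on the tool from outside, world axes, zero at the start; "torque": the same for the moment, N m; "grip_width": opening from 0.0 (shut) to 1.0 (fully open).
Only numpy, scipy, OpenCV 4.12 (cv2) and the standard library are available. Lean on these libraries where they do the work, as an engineer would, in place of code of your own. Each camera call takes 0.05 s, during which the arm holds its last target.

## Working session

There is one attempt and no reset: what is moved stays moved. The work goes in short steps, Python scripts to look and compute and a shell command to move; the robot and the scene stay as the last step left them, time stands still between calls to the robot, and variables do not carry over. Pictures are saved under pics/ and viewed, and the job is handed in when it is done.

```bash
mkdir -p pics; ls; python3 - <<'E'
from workcell import manip,camera,get_calibration
import cv2,numpy as np
print(manip.get_obs(), manip.grip_point_offset)
for n in("side","top"):
    p,d=camera(n); cv2.imwrite(f"pics/{n}0.png",p[:,:,::-1]); np.save(f"pics/{n}0d.npy",d); np.save(f"pics/{n}0p.npy",p)
    print(get_calibration(n))
E
```

```text
pics
{'clock': 0.0, 'joint_pos': array([-1.15156909,  0.33289105, -0.06468088,  1.46094443,  0.02159199,
        1.34991116, -0.08850094]), 'joint_velocities': array([ 9.09073991e-05,  6.40658345e-04,  9.52037262e-05, -2.18139178e-04,
       -6.11818948e-04, -5.95006841e-04,  5.22191452e-04]), 'tau': array([ 2.58272794e-04, -6.25445008e+01,  4.89716430e-02, -3.91599691e+01,
        1.59375306e-02,  1.01067784e-02,  4.38692709e-07]), 'position': array([0.26709511, 0.5646312 , 0.23050243]), 'ee_rot': array([ 2.19120937e-01,  9.75697434e-01, -7.18277256e-04, -1.27269919e-04]), 'ft_force': array([0.88109266, 0.33382551, 0.53967578]), 'torque': array([ 0.03628064, -0.02146496, -0.0031786 ]), 'grip_width': 1.0026874432749768} -0.0187
{'vfov': 55.257060283128595, 'cx': 332.9644526342549, 'cy': 244.55728138703736, 'distortion': array([0.01125311, 0.        , 0.        , 0.        , 0.        ]), 'position': array([ 0.50707349, -1.10442182,  0.72124312]), 'rotation': array([ 0.86018949, -0.01210242,  0.01983735, -0.50944485])}
{'vfov': 48.40782646257596, 'cx': 320.5024693077079, 'cy': 245.62987033698516, 'distortion': array([-0.12714833,  0.        ,  0.        ,  0.        ,  0.        ]), 'position': array([0.27338529, 0.0540923 , 1.49906711]), 'rotation': array([-0.6997524 ,  0.70764582, -0.06358781,  0.07443493])}
```

View pics/side0.png

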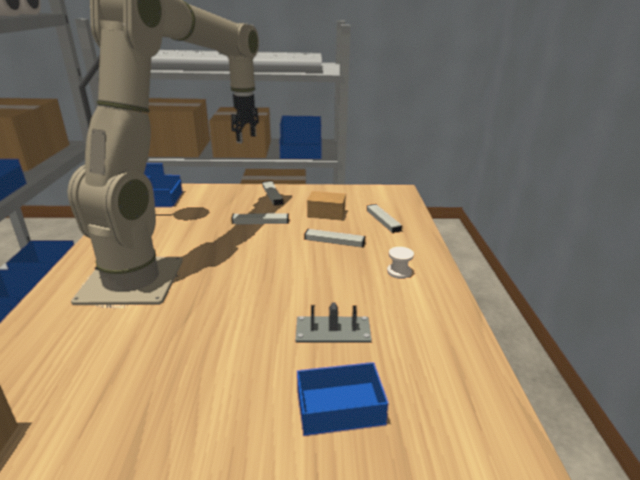

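View pics/top0.png

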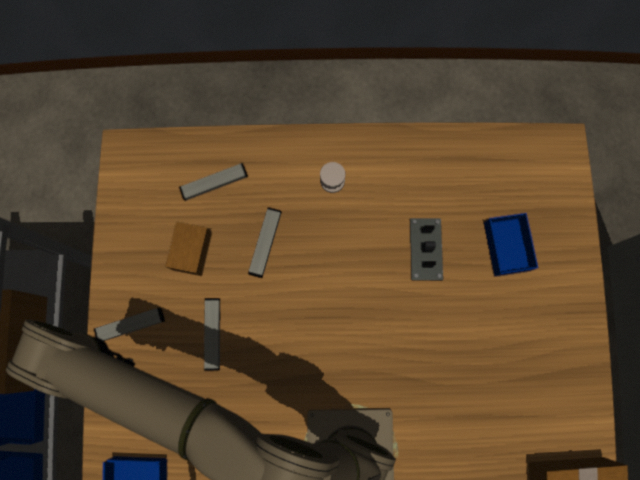

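The side and top views show four bar look-alikes. In the top view they are at (213,181), (265,242), (130,325) and (212,334). The robot's right is +column, so the one meant should be (265,242). I'll measure all four and take an enlarged crop.

```bash
cat > h.py <<'E'
import cv2,numpy as np
from scipy.spatial.transform import Rotation as R
from workcell import manip,camera,get_calibration
def K(c):
    f=240/np.tan(np.radians(c["vfov"])/2); return np.array([[f,0,c["cx"]],[0,f,c["cy"]],[0,0,1.]])
def cast(n,px,z):
    c=get_calibration(n); u=cv2.undistortPoints(np.array(px,float).reshape(-1,1,2),K(c),c["distortion"]).reshape(-1,2)
    d=R.from_quat(c["rotation"]).apply(np.c_[u,np.ones(len(u))]); o=c["position"]
    return o+d*((z-o[2])/d[:,2])[:,None]
def proj(n,P):
    c=get_calibration(n); q=R.from_quat(c["rotation"]).inv().apply(np.atleast_2d(P)-c["position"])
    return cv2.projectPoints(q.reshape(-1,1,3),np.zeros(3),np.zeros(3),K(c),c["distortion"])[0].reshape(-1,2)
def points(n,d):
    c=get_calibration(n); v,u=np.mgrid[:480,:640]; px=np.stack([u,v],-1).reshape(-1,1,2).astype(float)
    w=cv2.undistortPoints(px,K(c),c["distortion"]).reshape(-1,2)
    P=np.c_[w,np.ones(len(w))]*d.reshape(-1,1)
    return (R.from_quat(c["rotation"]).apply(P)+c["position"]).reshape(480,640,3)
def save(n,img,x0,x1,y0,y1,s,name):
    cv2.imwrite("pics/"+name,cv2.resize(img[y0:y1,x0:x1,::-1],None,fx=s,fy=s,interpolation=cv2.INTER_CUBIC))
E
python3 - <<'E'
from h import *
for n in("top","side"):
    d=np.load(f"pics/{n}0d.npy");p=np.load(f"pics/{n}0p.npy")
    P=points(n,d)
    hsv=cv2.cvtColor(p,cv2.COLOR_RGB2HSV)
    ok=(d>0)&(P[...,0]>0.1)&(P[...,0]<1.1)&(np.abs(P[...,1])<0.9)
    m=(ok&(P[...,2]>0.012)&(P[...,2]<0.04)).astype(np.uint8)
    cs,_=cv2.findContours(m,cv2.RETR_EXTERNAL,cv2.CHAIN_APPROX_NONE)
    for c in cs:
        if cv2.contourArea(c)<40: continue
        (cx,cy),wh,a=cv2.minAreaRect(c)
        mm=np.zeros_like(m);cv2.drawContours(mm,[c],-1,1,-1);mm=mm&m
        rc=cast(n,c.reshape(-1,2),0.024)[:,:2]
        r=cv2.minAreaRect(rc.astype(np.float32))
        print(n,(round(cx),round(cy)),'world rect',np.round(r[0],4),np.round(r[1],4),round(r[2],1),'zmed',round(np.median(P[...,2][mm>0]),4))
p=np.load("pics/top0p.npy");save("top",p,220,470,190,300,3,"crop_top.png")
p=np.load("pics/side0p.npy");save("side",p,280,430,190,350,4,"crop_side.png")
E
```

```text
top (348, 412) world rect [0.1082 0.0046] [0.2176 0.0133] 89.4 zmed 0.0139
top (128, 325) world rect [0.3465 0.618 ] [0.0431 0.2042] 18.1 zmed 0.0239
top (212, 334) world rect [0.3218 0.3788] [0.1986 0.0422] 1.2 zmed 0.0236
top (204, 254) world rect [0.5471 0.4059] [0.032  0.1347] 66.6 zmed 0.0261
top (492, 250) world rect [ 0.5481 -0.4113] [0.171  0.0541] 23.0 zmed 0.0263
top (522, 236) world rect [ 0.5875 -0.501 ] [0.1762 0.0799] 37.5 zmed 0.0269
top (264, 242) world rect [0.5795 0.2342] [0.0421 0.2025] 74.4 zmed 0.0239
top (333, 186) world rect [0.7403 0.038 ] [0.0307 0.0673] 4.4 zmed 0.0154
top (212, 182) world rect [0.7597 0.3886] [0.0464 0.2008] 20.6 zmed 0.0234
side (337, 419) world rect [ 0.5642 -0.4723] [0.1648 0.1126] 7.3 zmed 0.0262
side (342, 381) world rect [ 0.5634 -0.4369] [0.1556 0.0876] 7.0 zmed 0.0262
side (329, 326) world rect [ 0.5527 -0.2406] [0.0504 0.0556] 35.9 zmed 0.0193
side (356, 323) world rect [ 0.6158 -0.2262] [0.0537 0.0548] 89.8 zmed 0.014
side (398, 269) world rect [0.7587 0.0185] [0.0672 0.0665] 81.7 zmed 0.0185
side (168, 279) world rect [ 0.1142 -0.0168] [0.0174 0.2281] 0.4 zmed 0.0139
side (334, 236) world rect [0.579  0.2243] [0.0676 0.2036] 75.4 zmed 0.0247
side (260, 218) world rect [0.3238 0.3648] [0.2004 0.07  ] 3.0 zmed 0.0244
side (383, 217) world rect [0.7606 0.3784] [0.0563 0.2243] 20.7 zmed 0.0251
side (326, 212) world rect [0.5672 0.4147] [0.1578 0.1062] 15.2 zmed 0.026
side (272, 192) world rect [0.3468 0.6098] [0.0467 0.2306] 17.6 zmed 0.0256
```

View pics/crop_top.png

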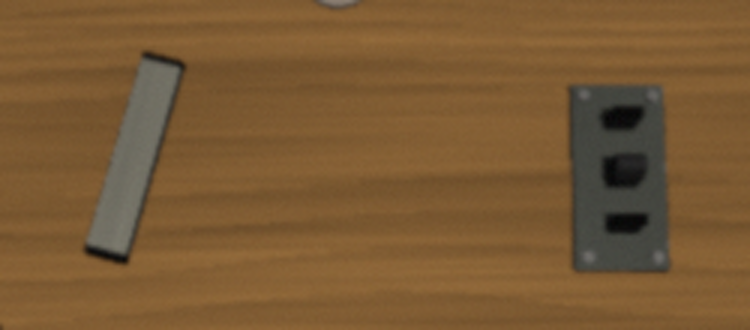

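View pics/crop_side.png

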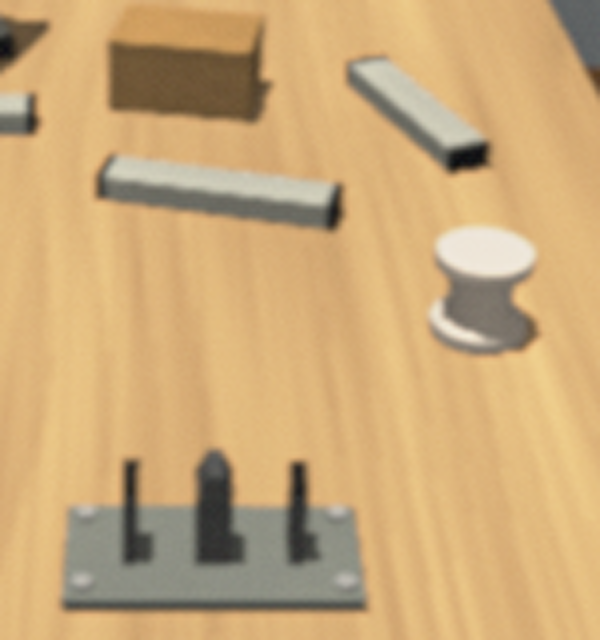

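Of the four candidates, (265,242) has y = 0.234, against 0.379, 0.389 and 0.618 for the others. That puts it farthest right, and the crop confirms a grey tube with black caps. The stand is at (427,249), with its long axis roughly along world x. I'll measure the stand next.

```bash
python3 - <<'E'
from h import *
n="top"
d=np.load(f"pics/{n}0d.npy");p=np.load(f"pics/{n}0p.npy");P=points(n,d)
hsv=cv2.cvtColor(p,cv2.COLOR_RGB2HSV)
m=np.zeros((480,640),np.uint8); m[210:290,400:455]=(hsv[210:290,400:455,1]<90)
c=max(cv2.findContours(m,cv2.RETR_EXTERNAL,cv2.CHAIN_APPROX_NONE)[0],key=cv2.contourArea)
# contour pixel centres are inset half px
r=cv2.minAreaRect(cast(n,c.reshape(-1,2),0.010)[:,:2].astype(np.float32)); print('plate top',r)
for lo,hi in((0.069,0.09),(0.055,0.069)):
    mm=np.zeros((480,640),bool); mm[210:290,400:455]=True
    mm&=(P[...,2]>lo)&(P[...,2]<hi)
    k,l,s,ce=cv2.connectedComponentsWithStats(mm.astype(np.uint8))
    for i in range(1,k):
        if s[i,4]>=6:
            q=P[l==i]; print(lo,ce[i],s[i,4],'mean',q.mean(0).round(4),'min',q.min(0).round(4),'max',q.max(0).round(4))
n="side"
d=np.load(f"pics/{n}0d.npy");p=np.load(f"pics/{n}0p.npy");P=points(n,d)
hsv=cv2.cvtColor(p,cv2.COLOR_RGB2HSV)
w=(slice(300,350),slice(285,385))
m=np.zeros((480,640),np.uint8); m[w]=(hsv[w][...,1]<80)
mm=m.astype(bool)&(P[...,2]<0.014)
c=max(cv2.findContours(mm.astype(np.uint8),cv2.RETR_EXTERNAL,cv2.CHAIN_APPROX_NONE)[0],key=cv2.contourArea)
r=cv2.minAreaRect(cast(n,c.reshape(-1,2),0.010)[:,:2].astype(np.float32)); print('side plate top',r)
for lo,hi in((0.045,0.1),):
    mm=np.zeros((480,640),bool); mm[300:350,285:385]=True
    mm&=(P[...,2]>lo)&(P[...,2]<hi)
    k,l,s,ce=cv2.connectedComponentsWithStats(mm.astype(np.uint8))
    for i in range(1,k):
        if s[i,4]>=6:
            q=P[l==i]; print(lo,ce[i],s[i,4],'mean',q.mean(0).round(4),'min',q.min(0).round(4),'max',q.max(0).round(4))
o=manip.get_obs(); Rm=R.from_quat(o['ee_rot']).as_matrix(); print(Rm.round(3))
E
```

```text
plate top ((0.5558350682258606, -0.22405192255973816), (0.08935817331075668, 0.17406517267227173), 89.13723754882812)
0.069 [425.5   226.125] 8 mean [ 0.6076 -0.2149  0.0701] min [ 0.6022 -0.2217  0.0693] max [ 0.6109 -0.2105  0.0716]
0.069 [429.96428571 244.05357143] 56 mean [ 0.5562 -0.2239  0.0745] min [ 0.5487 -0.2381  0.0694] max [ 0.5655 -0.2101  0.0817]
0.069 [427.33333333 262.66666667] 9 mean [ 0.5055 -0.215   0.0706] min [ 0.5015 -0.2193  0.0692] max [ 0.5103 -0.2113  0.0724]
0.055 [428.69444444 227.25      ] 36 mean [ 0.6058 -0.2249  0.0634] min [ 0.6013 -0.2388  0.055 ] max [ 0.6125 -0.2094  0.0688]
0.055 [427.5 241. ] 8 mean [ 0.567  -0.2197  0.0635] min [ 0.5665 -0.2291  0.0603] max [ 0.5676 -0.2097  0.0658]
0.055 [429.52380952 247.71428571] 21 mean [ 0.5482 -0.2243  0.0635] min [ 0.5452 -0.2375  0.0558] max [ 0.5523 -0.2119  0.0684]
0.055 [430.17241379 262.5862069 ] 29 mean [ 0.5065 -0.2237  0.0655] min [ 0.5021 -0.2372  0.061 ] max [ 0.5112 -0.2088  0.069 ]
side plate top ((0.5581053495407104, -0.22767537832260132), (0.09469939768314362, 0.17919909954071045), 89.12816619873047)
0.045 [332.67741935 311.10322581] 155 mean [ 0.5565 -0.233   0.0648] min [ 0.5453 -0.2442  0.0456] max [ 0.5676 -0.2087  0.078 ]
0.045 [311.50847458 312.11864407] 59 mean [ 0.5067 -0.2325  0.0619] min [ 0.5031 -0.2405  0.0456] max [ 0.5102 -0.2116  0.0712]
0.045 [353.88732394 312.15492958] 71 mean [ 0.6067 -0.2338  0.0619] min [ 0.6017 -0.244   0.0456] max [ 0.6124 -0.2133  0.0696]
[[-0.904  0.428 -0.   ]
 [ 0.428  0.904 -0.001]
 [-0.    -0.001 -1.   ]]
```

Stand: edge centre at about (0.556, −0.224), with its x axis about −0.9° from world x. Bar: centre (0.5795, 0.234), long axis at −15.6°. Tool x has to turn +9.7° in the world, which is −1.6 units. I'll move over the bar.

```bash
python3 -m pendant '[[-1,-0.4,0,0,0],[-2.3,-0.9,0,0,0],[-3.6,-1.4,0,-0.5,0],[-4.9,-1.9,0,-1,0],[-6.2,-2.4,0,-1.6,0]]' 60; python3 -m pendant '[[-1.2,-0.2,0,0,0],[-2.4,-0.5,0,0,0],[-3.5,-0.8,0,0,0],[-4.4,-1.0,0,0,0],[-4.4,-1.0,0,0,0]]'
cat > st.py <<'E'
from h import *
import sys
o=manip.get_obs();Rm=R.from_quat(o['ee_rot']).as_matrix()
print('t',round(o['clock'],2),'pos',o['position'].round(4),'xang',round(np.degrees(np.arctan2(Rm[1,0],Rm[0,0])),2),'F',o['ft_force'].round(2),'T',o['torque'].round(3),'w',round(o['grip_width'],3),'tilt',Rm[:,2].round(4))
if len(sys.argv)>1:
    tx,ty,tz,a=map(float,sys.argv[1:5])
    d=Rm.T@(np.array([tx,ty,tz])-o['position'])
    da=(a-np.degrees(np.arctan2(Rm[1,0],Rm[0,0]))+90)%180-90
    print('rows units xyz',(d/0.04).round(3),'turn',round(-da/6,3))
E
python3 st.py 0.5795 0.234 0.1 -15.6
```

```text
clock: 0.72
position: [0.4513, 0.3706, 0.2311]
ee_rot: [0.136, 0.991, -0.0, -0.0]
ft_force: [0.2, 1.1, -1.1]
grip_width: 1.002
clock: 1.35
position: [0.6111, 0.2828, 0.2302]
ee_rot: [0.139, 0.99, -0.001, -0.0]
ft_force: [-0.8, -1.0, -0.8]
grip_width: 1.002
t 1.35 pos [0.6111 0.2828 0.2302] xang 164.02 F [-0.77 -0.97 -0.75] T [ 0.044  0.018 -0.007] w 1.002 tilt [-4.0e-04 -2.2e-03 -1.0e+00]
rows units xyz [ 0.423 -1.383  3.258] turn -0.063
```

```bash
python3 -m pendant '[[0.2,-0.7,1,0,0],[0.42,-1.38,2,-0.06,0],[0.42,-1.38,3.2,-0.06,0],[0.42,-1.38,3.2,-0.06,0],[0.42,-1.38,3.2,-0.06,0]]'; python3 st.py 0.5795 0.234 0.003 -15.6
```

```text
clock: 1.98
position: [0.5784, 0.2386, 0.1052]
ee_rot: [0.133, 0.991, 0.001, 0.001]
ft_force: [0.9, 0.0, 1.1]
grip_width: 1.0
t 1.98 pos [0.5784 0.2386 0.1052] xang 164.7 F [0.89 0.01 1.14] T [ 0.017 -0.022 -0.022] w 1.0 tilt [ 0.0016  0.0012 -1.    ]
rows units xyz [-0.053 -0.107  2.554] turn 0.05
```

```bash
python3 -m pendant '[[0,0,0,0,0],[0,0,0,0,0]]'; python3 st.py 0.5795 0.234 0.004 -15.6; python3 - <<'E'
from h import *
p,d=camera("side"); save("side",p,270,420,160,270,5,"pre.png")
E
```

```text
clock: 2.22
position: [0.5785, 0.238, 0.1048]
ee_rot: [0.133, 0.991, 0.001, 0.001]
ft_force: [-0.4, 0.7, 0.5]
grip_width: 0.996
t 2.23 pos [0.5785 0.238  0.1048] xang 164.66 F [-0.38  0.74  0.51] T [-0.061 -0.063  0.043] w 0.996 tilt [ 0.0019  0.0012 -1.    ]
rows units xyz [-0.046 -0.095  2.519] turn 0.044
```

View pics/pre.png

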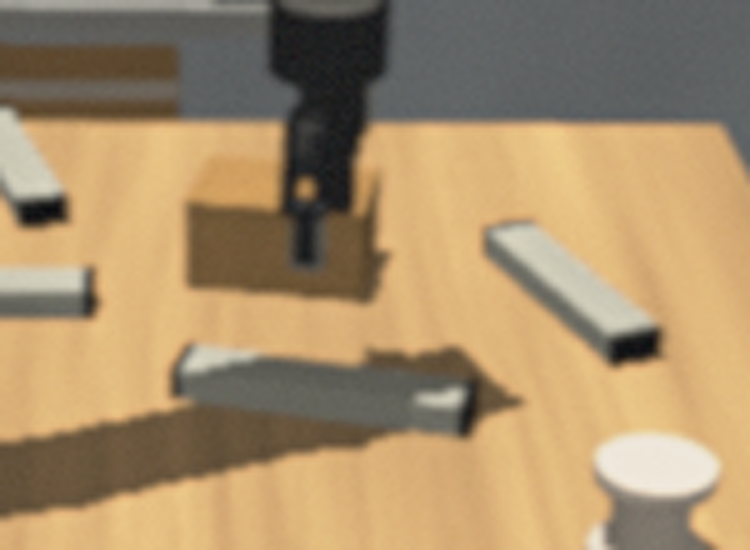

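The fingers at crop (310,240) hover above the bar's middle and straddle it. I'll take a wrench baseline, since the readings are noisy, and then descend.

```bash
cat > wr.py <<'E'
from h import *
import sys
a=[];p=[]
for i in range(int(sys.argv[1])):
    camera("top"); o=manip.get_obs(); Rm=R.from_quat(o['ee_rot']).as_matrix()
    a.append(np.r_[Rm.T@o['ft_force'],Rm.T@o['torque'],o['tau']]);p.append(o['position'])
a=np.array(a);n=len(a)
print('tool F',a[:,:3].mean(0).round(3),'T',a[:,3:6].mean(0).round(4),'se',(a[:,:6].std(0)/n**.5).round(4))
print('tau',a[:,6:].mean(0).round(4),'se',(a[:,6:].std(0)/n**.5).round(4))
print('pos',np.mean(p,0).round(4),np.std(p,0).round(4),'t',o['clock'])
E
python3 wr.py 30
python3 -m pendant '[[-0.04,-0.09,1.0,0,0],[-0.04,-0.09,2.0,0,0],[-0.04,-0.09,2.5,0,0],[-0.04,-0.09,2.5,0,0],[-0.04,-0.09,2.5,0,0]]'; python3 st.py 0.5795 0.234 0.004 -15.6
```

```text
tool F [ 0.152  0.072 -0.048] T [-0.0115 -0.0027 -0.0036] se [0.0939 0.102  0.092  0.0055 0.0062 0.0048]
tau [-6.00000e-03 -6.45155e+01  3.54290e+00 -3.57678e+01  1.48000e-02
  2.50000e-03 -2.00000e-04] se [0.0024 0.0118 0.0007 0.0102 0.0001 0.0001 0.0001]
pos [0.5779 0.2375 0.1034] [0.0001 0.0001 0.0002] t 3.775
clock: 4.4
position: [0.5795, 0.234, 0.0049]
ee_rot: [0.134, 0.991, 0.001, 0.001]
ft_force: [-0.1, 0.1, 0.2]
grip_width: 1.004
t 4.4 pos [0.5795 0.234  0.0049] xang 164.65 F [-0.08  0.12  0.21] T [-0.021 -0.037 -0.028] w 1.004 tilt [ 0.0021  0.0011 -1.    ]
rows units xyz [-0.    -0.001  0.023] turn 0.041
```

```bash
python3 -m pendant '[[0,0,0,0,0.5],[0,0,0,0,0.8],[0,0,0,0,1],[0,0,0,0,1],[0,0,0,0,1]]' 90; python3 -m pendant '[[0,0,0,0,1],[0,0,0,0,1],[0,0,0,0,1],[0,0,0,0,1]]';python3 st.py
```

```text
clock: 5.03
position: [0.579, 0.234, 0.0044]
ee_rot: [0.134, 0.991, 0.001, 0.001]
ft_force: [-0.8, 0.6, 6.9]
grip_width: 0.443
clock: 5.52
position: [0.579, 0.2341, 0.0044]
ee_rot: [0.134, 0.991, 0.001, 0.001]
ft_force: [-0.1, 0.5, 5.7]
grip_width: 0.444
t 5.53 pos [0.579  0.2341 0.0044] xang 164.65 F [-0.12  0.46  5.74] T [0.008 0.304 0.017] w 0.444 tilt [ 0.0013  0.001  -1.    ]
```

```bash
python3 -m pendant '[[0,0,-0.2,0,1],[0,0,-0.8,0,1],[0,0,-1.6,0,1],[0,0,-2.4,0,1],[0,0,-2.5,0,1]]'; python3 -m pendant '[[0,0,0,0,1],[0,0,0,0,1],[0,0,0,0,1],[0,0,0,0,1]]';python3 wr.py 30; python3 st.py; python3 - <<'E'
from h import *
p,d=camera("side"); save("side",p,270,420,130,240,5,"lift.png")
E
```

```text
clock: 6.15
position: [0.5793, 0.2339, 0.1052]
ee_rot: [0.134, 0.991, 0.001, 0.001]
ft_force: [-0.0, -0.1, -6.3]
grip_width: 0.438
clock: 6.65
position: [0.5782, 0.2334, 0.1027]
ee_rot: [0.134, 0.991, -0.0, -0.0]
ft_force: [0.2, -1.1, -6.3]
grip_width: 0.447
tool F [ 0.037 -0.094  5.961] T [ 0.0074  0.0701 -0.0046] se [0.0899 0.077  0.0877 0.0054 0.0059 0.0055]
tau [-4.00000e-04 -6.79834e+01  3.82010e+00 -3.83480e+01  5.38000e-02
 -4.86000e-02  0.00000e+00] se [0.0003 0.0098 0.0006 0.0065 0.     0.0003 0.    ]
pos [0.5784 0.2336 0.1033] [0.     0.     0.0001] t 8.15
t 8.15 pos [0.5784 0.2335 0.1033] xang 164.64 F [ 0.52 -0.66 -5.56] T [-0.014  0.048 -0.024] w 0.448 tilt [ 0.e+00  1.e-04 -1.e+00]
```

View pics/lift.png

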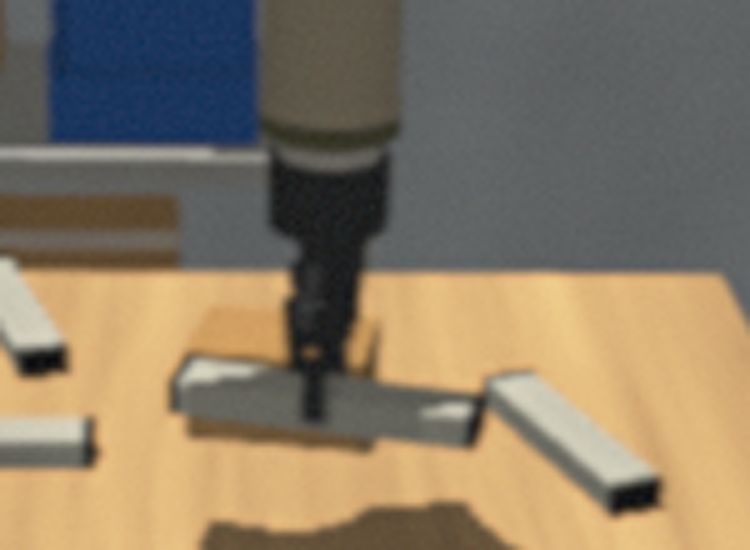

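Lifted: the bar hangs level in the grip and the weight is about 6 N. Two estimates give the centre-of-mass offset along tool x: −12 ± 1.4 mm from the wrist moment, and about −11 mm from the joint torques. So it lies about 11.5 mm toward the far (+x) end. I aim for TCP x ≈ 0.5563 − 0.0115 = 0.545 with the tube turned to the stand's axis.

```bash
python3 -m pendant '[[0,0,-1.2,0,1],[-0.25,-1.2,-1.2,0,1],[-0.5,-2.5,-1.2,-0.8,1],[-0.8,-3.8,-1.2,-1.6,1],[-1.0,-5.1,-1.2,-2.4,1]]'; python3 st.py 0.545 -0.224 0.15 -0.9
```

```text
clock: 8.82
position: [0.5629, 0.0243, 0.1516]
ee_rot: [0.007, 1.0, 0.0, 0.0]
ft_force: [0.3, -0.5, -6.2]
grip_width: 0.449
t 8.82 pos [0.5629 0.0243 0.1516] xang 179.19 F [ 0.32 -0.48 -6.23] T [-0.025  0.022  0.012] w 0.449 tilt [ 8.e-04  1.e-04 -1.e+00]
rows units xyz [ 0.359 -6.214  0.038] turn 0.015
```

```bash
python3 -m pendant '[[0.1,-1.3,0,0,1],[0.2,-2.6,0,0,1],[0.3,-3.9,0,0,1],[0.36,-5.2,0,0,1],[0.36,-6.2,0,0,1]]';python3 -m pendant '[[0,0,0,0,1],[0,0,0,0,1],[0,0,0,0,1],[0,0,0,0,1]]'; python3 wr.py 30; python3 st.py 0.545 -0.224 0.09 -0.9;  python3 - <<'E'
from h import *
p,d=camera("side"); save("side",p,260,410,240,350,5,"over.png")
E
```

```text
clock: 9.45
position: [0.5438, -0.2241, 0.1516]
ee_rot: [0.009, 1.0, -0.0, 0.0]
ft_force: [1.0, 0.0, -7.0]
grip_width: 0.444
clock: 9.95
position: [0.5447, -0.2204, 0.1513]
ee_rot: [0.008, 1.0, 0.0, 0.0]
ft_force: [-0.2, 0.8, -7.0]
grip_width: 0.448
tool F [-0.059 -0.224  5.942] T [-0.0056  0.0597 -0.0067] se [0.099  0.0905 0.0929 0.0051 0.0049 0.0058]
tau [-2.72000e-02 -5.84939e+01  5.49140e+00 -3.93703e+01 -7.90000e-03
 -5.82000e-02 -6.00000e-04] se [0.0074 0.0019 0.0058 0.0007 0.0007 0.0001 0.0002]
pos [ 0.5445 -0.2214  0.1513] [0.0001 0.0002 0.    ] t 11.45
t 11.45 pos [ 0.5445 -0.2215  0.1513] xang 179.05 F [ 0.74 -0.6  -5.85] T [0.026 0.067 0.039] w 0.448 tilt [-0.e+00  1.e-04 -1.e+00]
rows units xyz [-0.015 -0.063  1.532] turn -0.009
```

View pics/over.png

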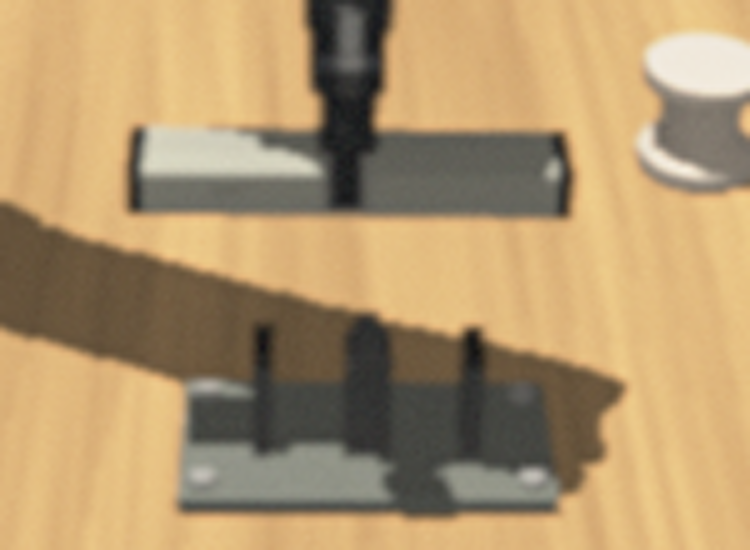

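Bar (crop 130–570, 125–215) hangs level over the stand, with the fulcrum post at crop (368,320) slightly right of the fingers, as wanted. The second estimate is 10.4 mm from the wrist and 10.1 mm from joint torque, so I use 10.7 mm. Lowering now.

```bash
python3 -m pendant '[[-0.02,-0.06,0.5,0,1],[-0.02,-0.06,1.1,0,1],[-0.02,-0.06,1.5,0,1],[-0.02,-0.06,1.65,0,1],[-0.02,-0.06,1.65,0,1]]';python3 -m pendant '[[0,0,0,0,1],[0,0,0,0,1],[0,0,0,0,1],[0,0,0,0,1]]';  python3 st.py 0.5455 -0.224 0.0794 -0.9
```

```text
clock: 12.12
position: [0.5453, -0.2239, 0.0854]
ee_rot: [0.008, 1.0, 0.0, -0.0]
ft_force: [0.1, -1.1, -5.5]
grip_width: 0.448
clock: 12.62
position: [0.5453, -0.2239, 0.0854]
ee_rot: [0.008, 1.0, 0.0, 0.0]
ft_force: [0.3, 0.2, -6.6]
grip_width: 0.451
t 12.62 pos [ 0.5453 -0.2239  0.0854] xang 179.05 F [ 0.27  0.17 -6.55] T [0.028 0.112 0.008] w 0.451 tilt [ 2.e-04  1.e-04 -1.e+00]
rows units xyz [-0.005 -0.003  0.151] turn -0.008
```

```bash
python3 -m pendant '[[0,0,0.05,0,1],[0,0,0.1,0,1],[0,0,0.1,0,1],[0,0,0.1,0,1]]'; python3 st.py; python3 -m pendant '[[0,0,0.03,0,1],[0,0,0.03,0,1],[0,0,0.03,0,1]]'; python3 wr.py 6;  python3 - <<'E'
from h import *
p,d=camera("side"); save("side",p,260,410,240,350,5,"down.png")
E
```

```text
clock: 13.12
position: [0.5452, -0.2239, 0.0812]
ee_rot: [0.008, 1.0, 0.0, -0.0]
ft_force: [0.2, -0.7, -4.8]
grip_width: 0.449
t 13.12 pos [ 0.5452 -0.2239  0.0812] xang 179.05 F [ 0.21 -0.65 -4.82] T [-0.038  0.096 -0.042] w 0.449 tilt [-1.e-04  1.e-04 -1.e+00]
clock: 13.5
position: [0.5452, -0.2239, 0.0801]
ee_rot: [0.008, 1.0, 0.0, 0.0]
ft_force: [0.4, -0.4, -5.4]
grip_width: 0.447
tool F [-0.023 -0.049  6.007] T [0.0097 0.0555 0.0244] se [0.0848 0.0992 0.2276 0.0057 0.0051 0.0119]
tau [ 0.00000e+00 -6.15104e+01  6.58780e+00 -3.65461e+01 -6.80000e-03
 -5.75000e-02  0.00000e+00] se [0.0006 0.0052 0.001  0.0039 0.     0.0002 0.    ]
pos [ 0.5452 -0.2239  0.0801] [0. 0. 0.] t 13.8
```

View pics/down.png

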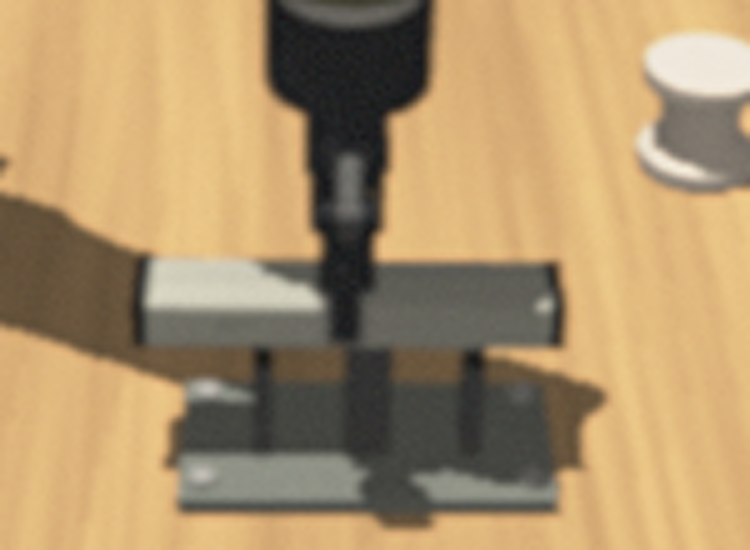

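Level over the edge and not yet touching, since the full weight is still on the wrist. I'll lower in 1 mm steps until contact.

```bash
python3 -m pendant '[[0,0,0.025,0,1],[0,0,0.025,0,1],[0,0,0.025,0,1]]'; python3 wr.py 3;python3 -m pendant '[[0,0,0.025,0,1],[0,0,0.025,0,1],[0,0,0.025,0,1]]'; python3 wr.py 4
```

```text
clock: 14.22
position: [0.5453, -0.2239, 0.0794]
ee_rot: [0.008, 1.0, 0.0, 0.0]
ft_force: [-2.4, 0.8, -0.2]
grip_width: 0.446
tool F [ 2.662  0.899 -1.682] T [-0.2199  0.5981  0.0067] se [0.1575 0.0428 0.2396 0.0065 0.0356 0.0205]
tau [-2.17000e-02 -5.79723e+01  6.18480e+00 -3.51992e+01 -3.08000e-02
 -1.00200e+00 -5.10000e-03] se [0.001  0.1155 0.0138 0.0446 0.0014 0.0299 0.0003]
pos [ 0.5453 -0.2239  0.0794] [0. 0. 0.] t 14.375
clock: 14.75
position: [0.5453, -0.2239, 0.0793]
ee_rot: [0.008, 1.0, 0.0, 0.0]
ft_force: [-8.1, 2.8, 11.3]
grip_width: 0.447
tool F [  7.461   3.406 -12.196] T [-0.6471  1.6576 -0.026 ] se [0.2338 0.2368 0.1356 0.0097 0.0085 0.005 ]
tau [-3.20000e-03 -5.28620e+01  5.65770e+00 -3.38278e+01 -8.34000e-02
 -2.73470e+00 -1.68000e-02] se [0.0001 0.0013 0.0001 0.0003 0.0001 0.0002 0.    ]
pos [ 0.5453 -0.2239  0.0793] [0. 0. 0.] t 14.95
```

```bash
python3 -m pendant '[[0,0,-0.022,0,1],[0,0,-0.022,0,1],[0,0,-0.022,0,1]]' 20; python3 wr.py 3; python3 -m pendant '[[0,0,0,0,0.52],[0,0,0,0,0.48],[0,0,0,0,0.44],[0,0,0,0,0.4],[0,0,0,0,0.35]]'; python3 -m pendant '[[0,0,0,0,0.3],[0,0,0,0,0.25],[0,0,0,0,0.25],[0,0,0,0,0.25]]'; python3 - <<'E'
from h import *
p,d=camera("side"); save("side",p,260,410,240,350,5,"rel.png")
E
```

```text
clock: 15.32
position: [0.5453, -0.2239, 0.0793]
ee_rot: [0.008, 1.0, 0.0, 0.0]
ft_force: [-4.3, 2.8, 6.1]
grip_width: 0.446
tool F [ 4.896  1.284 -6.228] T [-0.3716  1.0044 -0.0025] se [0.2339 0.091  0.1438 0.0184 0.0242 0.0091]
tau [-3.15000e-02 -5.56567e+01  5.92390e+00 -3.44450e+01 -5.47000e-02
 -1.69580e+00 -8.40000e-03] se [0.0006 0.002  0.0007 0.0005 0.0001 0.0005 0.    ]
pos [ 0.5453 -0.2239  0.0793] [0. 0. 0.] t 15.475
clock: 16.1
position: [0.5453, -0.2239, 0.079]
ee_rot: [0.008, 1.0, 0.0, 0.0]
ft_force: [-0.5, -0.0, -0.1]
grip_width: 0.651
clock: 16.6
position: [0.5452, -0.2239, 0.0789]
ee_rot: [0.008, 1.0, 0.0, 0.0]
ft_force: [-0.7, 0.4, -0.5]
grip_width: 0.748
```

View pics/rel.png

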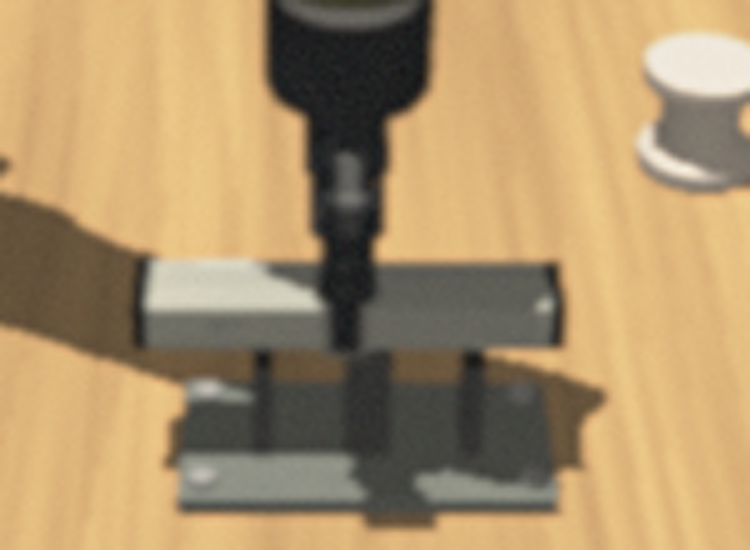

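Jaws are about 64 mm apart around the 40 mm tube, contact force is about 0, and the tube looks level. I'll open fully and retreat straight up.

```bash
python3 -m pendant '[[0,0,0,0,0.1],[0,0,0,0,0],[0,0,0,0,0],[0,0,-0.2,0,0],[0,0,-0.5,0,0]]'; python3 -m pendant '[[0,0,-0.6,0,0],[0,0,-1.4,0,0],[0,0,-2.4,0,0],[0,0,-3.4,0,0],[0,0,-3.4,0,0]]';python3 -m pendant '[[0,1,-0.5,0,0],[0,2.2,-0.5,0,0],[0,3.4,-0.5,0,0],[0,4.6,-0.5,0,0],[0,5,-0.5,0,0]]'; python3 -m pendant '[[0,0,0,0,0],[0,0,0,0,0],[0,0,0,0,0],[0,0,0,0,0]]'; python3 - <<'E'
from h import *
p,d=camera("side"); save("side",p,260,410,240,350,5,"end.png")
for n in("side","top"):
    if n=="top": p,d=camera(n)
    P=points(n,d); m=(d>0)&(P[...,2]>0.088)&(P[...,2]<0.125)&(P[...,0]>0.4)&(P[...,0]<0.7)&(P[...,1]>-0.28)&(P[...,1]<-0.17)
    q=P[m]; A=np.c_[q[:,:2]-q[:,:2].mean(0),np.ones(len(q))]
    s=np.linalg.lstsq(A,q[:,2],rcond=None)[0]
    print(n,len(q),'slopes deg',np.degrees(s[:2]).round(2),'z',s[2].round(4),'rect',cv2.minAreaRect(q[:,:2].astype(np.float32)))
E
python3 st.py
```

```text
clock: 17.27
position: [0.5451, -0.2239, 0.0996]
ee_rot: [0.008, 1.0, 0.0, -0.0]
ft_force: [0.2, -0.2, -0.7]
grip_width: 1.0
clock: 17.9
position: [0.5467, -0.2247, 0.2394]
ee_rot: [0.008, 1.0, -0.001, 0.003]
ft_force: [0.5, 0.2, -0.7]
grip_width: 1.001
clock: 18.52
position: [0.5482, -0.0204, 0.2549]
ee_rot: [0.006, 1.0, 0.0, -0.0]
ft_force: [0.4, -0.2, -0.3]
grip_width: 0.998
clock: 19.02
position: [0.5485, -0.0248, 0.2549]
ee_rot: [0.009, 1.0, -0.0, -0.0]
ft_force: [1.0, 0.2, -1.3]
grip_width: 0.999
side 1209 slopes deg [0.41 8.  ] z 0.0983 rect ((0.5473182201385498, -0.22386585175991058), (0.044818513095378876, 0.19998973608016968), 88.68106842041016)
top 1113 slopes deg [ 0.22 -0.28] z 0.0986 rect ((0.5464280843734741, -0.22134603559970856), (0.042640648782253265, 0.20131389796733856), 88.60523986816406)
t 19.12 pos [ 0.5485 -0.0244  0.255 ] xang 179.0 F [-0.22  1.04 -0.53] T [-0.048  0.036  0.037] w 0.997 tilt [ 0.  0. -1.]
```

View pics/end.png

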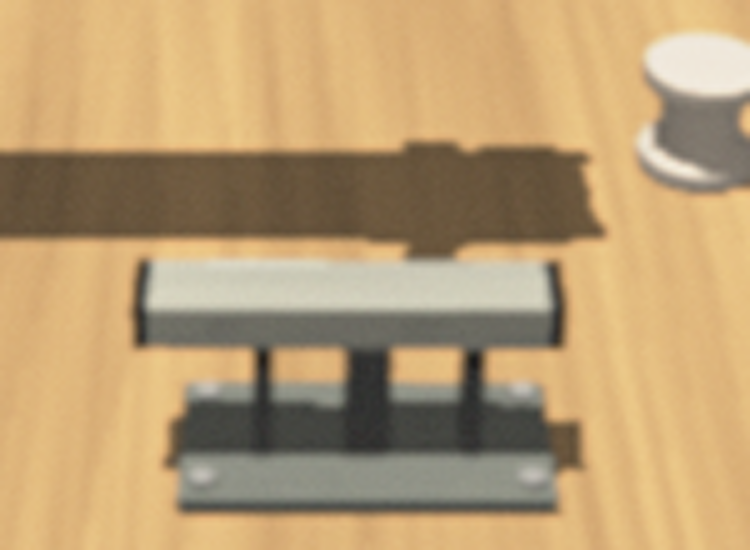

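The tube balances level on the fulcrum: top slope 0.2°, top height 98.6 mm (75 + 24 = 99 expected), lateral offset under 3 mm. I'll wait 1.5 s and check again for slow tipping before handing in.

```bash
python3 -m pendant '[[0,0,0,0,0],[0,0,0,0,0],[0,0,0,0,0],[0,0,0,0,0],[0,0,0,0,0]]'; python3 -m pendant '[[0,0,0,0,0],[0,0,0,0,0],[0,0,0,0,0],[0,0,0,0,0],[0,0,0,0,0]]'; python3 - <<'E'
from h import *
n="top";p,d=camera(n)
P=points(n,d); m=(d>0)&(P[...,2]>0.088)&(P[...,2]<0.125)&(P[...,0]>0.4)&(P[...,0]<0.7)&(P[...,1]>-0.28)&(P[...,1]<-0.17)
q=P[m]; A=np.c_[q[:,:2]-q[:,:2].mean(0),np.ones(len(q))]
s=np.linalg.lstsq(A,q[:,2],rcond=None)[0]
print('slopes',np.degrees(s[:2]).round(2),s[2],cv2.minAreaRect(q[:,:2].astype(np.float32)))
from workcell import hand_in
if abs(np.degrees(s[0]))<1.2: print(hand_in())
E
```

```text
clock: 19.75
position: [0.5485, -0.0239, 0.255]
ee_rot: [0.008, 1.0, 0.0, 0.0]
ft_force: [0.8, -0.0, -0.9]
grip_width: 1.003
clock: 20.38
position: [0.5485, -0.0239, 0.255]
ee_rot: [0.008, 1.0, 0.0, -0.0]
ft_force: [0.1, 0.1, -0.8]
grip_width: 1.002
slopes [ 0.24 -0.51] 0.0985452681366017 ((0.5462697744369507, -0.22110019624233246), (0.04259419068694115, 0.200533926486969), 88.70904541015625)
the job is handed in; nothing more can be done
None
```

The tube was balancing level on the fulcrum edge alone, with the gripper clear, when I handed the job in at about 20.4 s. I gripped the right-most tube at its middle and lifted it. The wrist and joint torques put its balance point about 11 mm toward its far end. I set that point over the edge, let go and backed away, and it needed no second shift.

- **Final checks:** two top-view depth measurements about 1.3 s apart agreed. The tube's slope was about 0.2° along its length and at most 0.5° across. Its top was at 98.5 mm, against 99 mm expected. Its middle line was about 3 mm from the edge's middle, and it was aligned to within about 1° of the stand.
- **One check disagreed:** a depth fit from the side camera gave an 8° slope across the tube. That fit included points from the tube's vertical side face, so I put it down to that and relied on the top view and the side picture.
- **Bystanders:** the robot never went near the spool, carton or tray. I did not measure their positions again at the end.

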